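Dock the snack box and pump it

ROBOT

A 7-joint arm with a two-finger parallel gripper is mounted at the origin on the work surface. World frame = base frame: x ahead of the robot, y to its left, z up, the work surface at z = 0. Lengths are in m, angles in rad, forces in N, time in s.
With the tool pointing down it reaches from about 0.425 to 0.925 m from the base axis. Payload 6.8 kg.
Tool frame: the origin (TCP) lies on the centre line of the jaws, within the pads' length; the fingertips stand 14 mm ahead of it and the grasp point (between the pads) lies 5 mm behind it (bot.finger_overhang is the distance from the TCP to the fingertips, in m); z points along the fingers, y is the line along which they close (so a half turn about z gives the same grasp; the last joint's range is limited). The gripper opens to 85 mm and grips with 20 to 120 N. Pads are 22 mm wide; open, the fingers measure 114 mm over their backs; the gripper's body (76 mm by 85 mm) begins 54 mm behind the grasp point. The pads swing forward as they close: fully open they stand 13 mm farther back than shut.
Start: joints at [-1.337, 0.477, 0.022, 1.555, -0.011, 1.109, -0.083], TCP at [0.226, 0.636, 0.245] pointing down, gripper open.
Joint ranges: [-2.96, 2.96], [-0.34, 2.1], [-1.41, 1.46], [0.24, 2.44], [-1.37, 4.51], [0.17, 1.92], [-2.96, 2.96]. Speed limits (rad/s): [2.39, 2.39, 3.14, 3.14, 3.14, 3.14, 3.14].

INTERFACE

Orientations are given as a unit quaternion [w, x, y, z].
In Python, from station import bot gives the robot as it stands.
- The arm moves only by the shell command python3 -m inch 'ROWS' [OPENING] [FORCE]. ROWS is JSON, a list of rows, each a list of 4 numbers: the shift along the tool's x, y, z in m, then the turn about the tool's z in degrees. A call has 1 to 12 rows; each row shifts and turns the commanded pose from where the row before left it, along the tool's axes as they then stand; what a row does not reach is not made up. A row lasts 1/10 s, in which the tool goes at most 50 mm and 8.59 degrees, less where a joint would pass 70% of its speed; a pose out of reach is approached as far as the arm can. A call is refused whole if a number of a shift passes 0.05 or a number of a turn 8.59, either way. A call with a gripper value outside its range is refused whole. OPENING is the finger opening in m, from 0 to 0.0854, set as the call begins (- or left out, the last holds). The fingers move at their own pace and stop on an object; FORCE is the grip in N (left out, the last holds). Time passes only in rows, so rows that do not move let the fingers close. It gives the time, the measured TCP pose, the force, the opening and the grip force at its end, in the units of the state.
- bot.get_obs(): the state, without advancing time (a new reading comes with each control period).
- bot.read_camera(name): name is "scene" or "top"; returns a dict with "color" (480x640x3 uint8, red, green, blue), "mtx" (3x3 intrinsics, pixels), "dist_coeffs" ([k1, k2, p1, p2, k3] as OpenCV has them; the pictures are not rectified), "world_from_camera" (4x4, takes a point from camera to world coordinates). Camera axes: x right, y up, looking along -z (the intrinsics and any distortion apply to the point x, -y, -z); pixel columns grow to the right and rows downward; lengths in m; the calibration is good to about 2 mm. A picture is of the moment at which its call begins. There is no depth.
- bot.hand_in(): hands the job in; it is judged then, once.
The state is a dict: "t": time; "q": joint angles; "joint_vel": joint speeds; "joint_torque": joint torques, N m; "eef_pos": TCP position; "tool_rot": TCP orientation; "contact_force": force on the tool from outside, world axes, zero at the start; "torque": the same for the moment, N m; "gripper_width": opening from 0.0 (shut) to 1.0 (fully open); "grasp_force": force on a finger pad.
Only numpy, scipy, OpenCV 4.12 (cv2) and the standard library are available. Lean on these libraries where they do the work, as an engineer would, in place of code of your own. Each camera call takes 0.05 s, during which the arm holds its last target. There are 200 camera calls.

TASK

Slide the closed snack box across the counter, without lifting it, between the side fences of the grey vacuum caddy until its long side sits flush against the rubber strip on the back wall. Then, with the box docked, press the caddy's steel pump pedal all the way down to its stop and let it spring back up. Leave the box docked and do not disturb the egg cups, the bottle or the fork.

Things in the scene. Friction and masses are not known exactly. Their poses are not given: they have to be found in the camera images.
- dock: Grey plastic vacuum caddy, fixed, 190 x 242 mm (x, y). Origin: on the counter at the centre of the docked box's place; no floor there. Its y points into the bay (roughly robot's left; yaw varies), x across, z up. Side fences 30 mm high, 162 mm apart inside, run from the back wall to y=-20 mm, then flare to 190 mm at the mouth, y=-48 mm. Behind the wall to y=192: pump housing 34 mm high.
- strip (a point): Middle of the black rubber strip's face on the caddy's back wall (wall 42 mm high): caddy x=0, y=+50 mm, 23 mm above the counter. The docked box's long side touches it.
- box_mid (a point): Centre of the closed teal snack box, 24 mm above the counter. 140 mm long (its x), 100 wide (y), 48 high, 0.2 to 0.4 kg, same either way round, lying flat and loose to the robot's right of the caddy's mouth. Docked: at caddy x=0, y=0, long sides along caddy x. Too wide to grasp: push low on its sides; two fingers held apart against a side turn it square.
- pedal (a joint): Hinged spring pump pedal on the caddy's housing, rad: 0 is up (rest), 0.28 is down at its stop. Takes about 4 N at the press point to start and 8 to 9 N at the stop; springs back up when released.
- pedal_pad (a point): Point to press on the pedal's top face, caddy y about +109 mm, 66 mm above the counter at rest, 47 mm at the stop. The pedal is a ribbed steel plate 70 (caddy x) by 90 mm, hinged at its far edge (caddy y=+175 mm, 42 mm up), the free edge towards the bay raised 0.30 rad at rest.
- egg_cup_a: White ceramic egg cup, 50 mm across, 65 mm high, on the side of the counter far from the robot; origin under its foot. Leave alone.
- egg_cup_b: White ceramic egg cup, 50 mm across, 65 mm high, on the robot's side of the work; origin under its foot. Leave alone.
- bottle: Aluminium bottle with black flip-top lid, 68 mm across, 205 mm high, to the right of the box, by the sink; origin under its base. Leave alone.
- fork: Flat bamboo fork, 174 mm long along its x, 6 mm thick, to the right of the box; origin under its middle. Leave alone.
Mind the look-alikes: they are no part of the job. What is meant by the part that bears box_mid is not orange or white, and is the smaller of those in its own colour.

How it is judged:
By the outcome, as a careful person would: the job done as asked, in the order asked, and still so for the second after the job is handed in, with the robot touching nothing.
It also fails if it takes over 72 s, if anything falls off the work surface, if the arm or the gripper's body presses on something with over 40 N, if the wrist force passes 120 N, or if a joint passes its speed limit or range.

## Working session

There is one attempt and no reset: what is moved stays moved. The work goes in short steps, Python scripts to look and compute and a shell command to move; the robot and the scene stay as the last step left them, time stands still between calls to the robot, and variables do not carry over. Pictures are saved under pics/ and viewed, at most 10 in all, crops included, and the job is handed in when it is done.

```bash
mkdir -p pics; ls; python3 - <<'E'
from station import bot
import cv2
for n in("scene","top"):
    c=bot.read_camera(n); cv2.imwrite(f"pics/{n}0.png",c["color"][:,:,::-1]); print(n,c["mtx"],c["dist_coeffs"],c["world_from_camera"])
o=bot.get_obs(); print(o); print(bot.finger_overhang)
E
```

```text
pics
scene [[532.37458509   0.         320.48657369]
 [  0.         532.37458509 238.88052437]
 [  0.           0.           1.        ]] [-0.00137436  0.          0.          0.          0.        ] [[ 0.25997508 -0.79618513  0.54635354  1.13035004]
 [ 0.96561404  0.21528168 -0.14575089 -0.17599606]
 [-0.00157522  0.56545825  0.82477541  0.90478105]
 [ 0.          0.          0.          1.        ]]
top [[514.44194964   0.         320.04786269]
 [  0.         514.44194964 240.21503606]
 [  0.           0.           1.        ]] [-0.0604202  0.         0.         0.         0.       ] [[ 1.88893344e-02  9.92460905e-01 -1.21097258e-01  4.26442509e-01]
 [-9.99817938e-01  1.90771340e-02  3.91539462e-04 -1.23816787e-02]
 [ 2.69877623e-03  1.21067815e-01  9.92640570e-01  1.27025180e+00]
 [ 0.00000000e+00  0.00000000e+00  0.00000000e+00  1.00000000e+00]]
{'t': 0.1, 'q': array([-1.33706045,  0.47770935,  0.02229173,  1.55633701, -0.01149517,
        1.10928455, -0.08309437]), 'joint_vel': array([-0.00028636, -0.00091116, -0.00013528, -0.00236985, -0.00023713,
        0.0005441 , -0.00064861]), 'joint_torque': array([ 4.67328297e-03, -5.97758639e+01,  1.61405280e+00, -2.81952882e+01,
        1.28624775e-02,  5.06730968e-03,  5.18617162e-05]), 'eef_pos': array([0.22608354, 0.635481  , 0.24443392]), 'tool_rot': array([-8.87239424e-05,  1.70050859e-01,  9.85434958e-01, -8.00600522e-04]), 'contact_force': array([ 0.22388148, -0.32050878,  0.24799184]), 'torque': array([ 0.01146951,  0.00605032, -0.00034595]), 'grasp_force': 0.0, 'gripper_width': 0.9978736950086968}
0.014
```

View pics/top0.png

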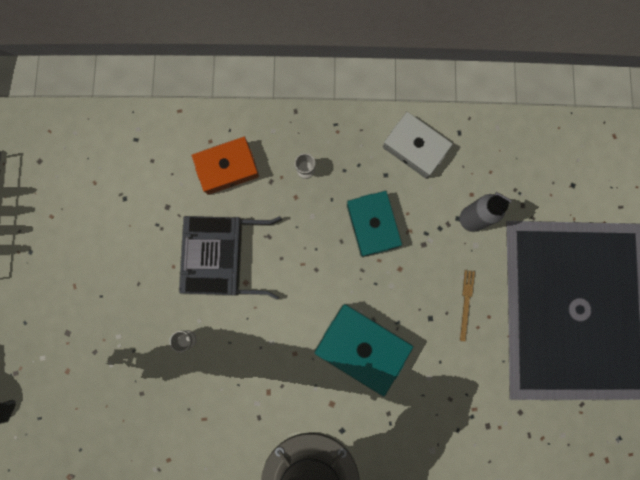

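View pics/scene0.png

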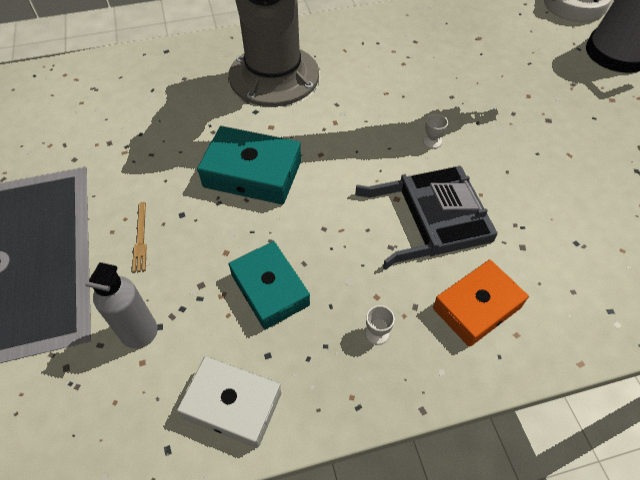

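Candidates (top view): small teal (375,223), large teal (363,350), orange (225,165) and white (419,145). The small teal box fits: it is not orange or white, and it is the smaller of the two teal ones. I'll confirm it in an enlarged crop.

```bash
cat > h.py <<'E'
import numpy as np, cv2
from station import bot
def world(c,px,z):
    px=np.array(px,float).reshape(-1,1,2)
    n=cv2.undistortPoints(px,c["mtx"],np.array(c["dist_coeffs"]))[:,0]
    T=c["world_from_camera"]; d=np.c_[n[:,0],-n[:,1],-np.ones(len(n))]@T[:3,:3].T
    z=np.broadcast_to(z,len(n)); o=T[:3,3]
    return o+d*((z-o[2])/d[:,2])[:,None]
def pix(c,P):
    T=np.linalg.inv(c["world_from_camera"]); P=np.atleast_2d(P)@T[:3,:3].T+T[:3,3]
    return cv2.projectPoints(P*[1,-1,-1],np.zeros(3),np.zeros(3),c["mtx"],np.array(c["dist_coeffs"]))[0][:,0]
E
python3 - <<'E'
import cv2
a=cv2.imread("pics/top0.png")[170:320,170:420]; a=cv2.convertScaleAbs(a,alpha=1.6,beta=15)
b=cv2.resize(a,(800,480),interpolation=cv2.INTER_CUBIC); cv2.imwrite("pics/crop1.png",b)
E
```

```text
(no output)
```

View pics/crop1.png

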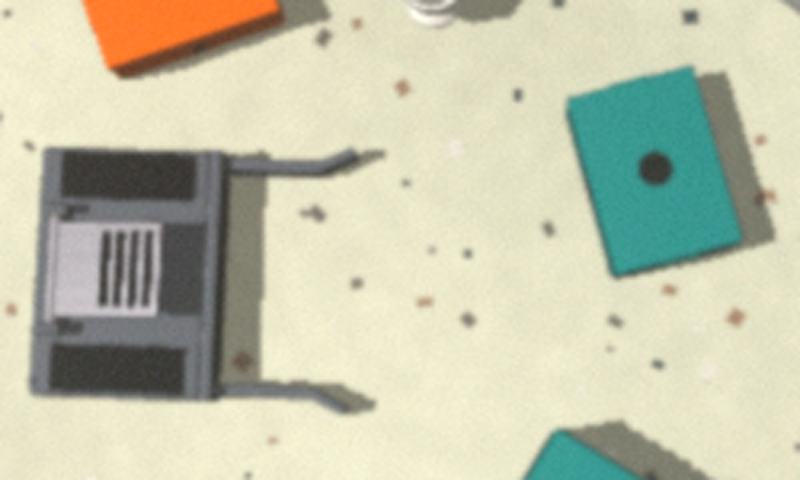

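The crop shows the small teal box with top corners near crop (569,99), (692,67), (743,241) and (615,277). The caddy opens to image right: wall edge (222,153)-(215,398), housing back (45,148)-(31,393), pedal in the middle.

```bash
python3 - <<'E'
from h import *
c=bot.read_camera("top")
f=lambda p:np.array(p)/3.2+[169.7,169.7]
B=world(c,f([(569,99),(692,67),(743,241),(615,277)]),.048); print("box",B.round(4),"ctr",B.mean(0).round(4))
print("sides",np.linalg.norm(np.diff(B,axis=0,append=B[:1]),axis=1).round(4))
l=(B[3]-B[0]+B[2]-B[1]); print("long axis yaw",np.degrees(np.arctan2(l[1],l[0])))
D=world(c,f([(45,148),(31,393),(222,153),(215,398),(228,173),(325,173),(225,384),(315,386),(350,152),(345,410)]),[.034,.034,.042,.042,.03,.03,.03,.03,.03,.03]); print(D.round(4))
for i,j in((0,1),(2,3),(4,5),(6,7),(8,9)):
    d=D[j]-D[i]; print(i,j,np.linalg.norm(d).round(4),np.degrees(np.arctan2(d[1],d[0])).round(2))
# pedal edges, white diag
P=world(c,f([(161,224),(157,315),(50,214),(46,320)]),[.066,.066,.042,.042]);print(P.round(4))
# others
o=world(c,[(305,172),(181,341),(470,225),(468,305)],0);print(o.round(3))
g=bot.get_obs();print(g['eef_pos'])
# scene view second measure of box and caddy
s=bot.read_camera("scene")
print("scene tops", world(s,[(268,278)],.048).round(4),"top lid",world(c,f([(655,168)]),.048).round(4))
E
```

```text
box [[ 0.6732 -0.0774  0.048 ]
 [ 0.6998 -0.1705  0.048 ]
 [ 0.5677 -0.2091  0.048 ]
 [ 0.5389 -0.1134  0.048 ]] ctr [ 0.6199 -0.1426  0.048 ]
sides [0.0968 0.1376 0.0999 0.139 ]
long axis yaw -164.354812168174
[[0.6306 0.3213 0.034 ]
 [0.4442 0.3225 0.034 ]
 [0.6279 0.1842 0.042 ]
 [0.4434 0.1825 0.042 ]
 [0.6145 0.1809 0.03  ]
 [0.6159 0.1069 0.03  ]
 [0.4542 0.1773 0.03  ]
 [0.4541 0.1095 0.03  ]
 [0.6325 0.0883 0.03  ]
 [0.4366 0.0865 0.03  ]]
0 1 0.1863 179.62
2 3 0.1845 -179.48
4 5 0.0741 -88.92
6 7 0.0677 -90.09
8 9 0.1958 -179.48
[[0.57   0.2235 0.066 ]
 [0.5028 0.2236 0.066 ]
 [0.5789 0.3127 0.042 ]
 [0.4988 0.3117 0.042 ]]
[[ 0.755  0.028  0.   ]
 [ 0.327  0.322  0.   ]
 [ 0.627 -0.389  0.   ]
 [ 0.427 -0.381  0.   ]]
[0.22608611 0.63555324 0.24454016]
scene tops [[ 0.6224 -0.1416  0.048 ]] top lid [[ 0.6217 -0.1428  0.048 ]]
```

Dock origin is about (0.535, 0.132) with yaw near 0. The box centre is about (0.62, -0.142), yaw 15.6°, and its sides measure 139x98 against the given 140x100. The plan has two pushes. First, push the short +x side towards -x to square and centre the box. Second, push the long side along +y into the bay.

```bash
python3 -m inch '[[0,0,0,-6.5],[0,0,0,-6.5],[0,0,0,-6.6],[-0.024,-0.035,0,0],[-0.024,-0.035,0,0],[-0.024,-0.035,0,0],[-0.024,-0.035,0,0],[-0.024,-0.035,0,0],[-0.024,-0.035,0,0],[-0.024,-0.035,0,0],[-0.024,-0.035,0,0]]' 0.06; python3 -m inch '[[-0.024,-0.035,0,0],[-0.024,-0.035,0,0],[-0.024,-0.035,0,0],[-0.024,-0.035,0,0],[-0.024,-0.035,0,0],[-0.024,-0.035,0,0],[-0.024,-0.035,0,0],[-0.024,-0.035,0,0],[-0.024,-0.035,0,0],[0,0,0,0]]'; python3 -c "
from station import bot;o=bot.get_obs();print(o['q'],o['eef_pos'],o['tool_rot'])"
```

```text
t: 1.3
eef_pos: [0.419, 0.3544, 0.2453]
tool_rot: [0.0, -0.0, 1.0, 0.0]
contact_force: [0.8, 0.6, -0.3]
gripper_width: 0.705
grasp_force: 0.0
t: 2.3
eef_pos: [0.6367, 0.0334, 0.2452]
tool_rot: [0.001, 0.005, 1.0, -0.002]
contact_force: [-1.8, -0.3, -0.1]
gripper_width: 0.7
grasp_force: 0.0
[-0.3178882   0.41882535  0.22392767  1.66380783 -0.09830428  1.06922128
  1.49629098] [0.63665047 0.03335215 0.24521722] [ 7.91764088e-04  4.51944465e-03  9.99987360e-01 -2.05597664e-03]
```

```bash
python3 -m inch '[[-0.024,-0.035,0,0],[-0.024,-0.035,0,0],[-0.024,-0.035,0,0],[-0.024,-0.035,0,0],[-0.021,-0.033,0,0],[0,0,0.045,0],[0,0,0.045,0],[0,0,0.045,0],[0,0,0.045,0],[0,0,0.02,0],[0,0,0,0]]'
```

```text
t: 3.4
eef_pos: [0.7489, -0.1309, 0.0415]
tool_rot: [-0.003, -0.0, 1.0, 0.001]
contact_force: [0.4, 0.7, -0.2]
gripper_width: 0.702
grasp_force: 0.0
```

```bash
python3 -m inch '[[0,-0.009,0.014,0],[0.025,0,0,0],[0.008,0,0,0],[0.008,0,0,0],[0.008,0,0,0],[0.008,0,0,0],[0.008,0,0,0],[0.008,0,0,0],[0.008,0,0,0],[0.008,0,0,0],[0.008,0,0,0],[0.008,0,0,0]]'; python3 -m inch '[[0.008,0,0,0],[0.008,0,0,0],[0.008,0,0,0],[0,0,0,0]]'; python3 - <<'E'
from h import *
for n in("top","scene"):
    c=bot.read_camera(n)["color"]; cv2.imwrite(f"pics/{n}1.png",c[:,:,::-1])
a=cv2.imread("pics/top1.png")[170:320,170:420]; b=cv2.imread("pics/scene1.png")[180:360,190:490]
f=lambda a:cv2.resize(cv2.convertScaleAbs(a,alpha=1.6,beta=15),(500,300),interpolation=cv2.INTER_CUBIC)
cv2.imwrite("pics/c2.png",np.vstack([f(a),f(b)]))
E
```

```text
t: 4.6
eef_pos: [0.6458, -0.1409, 0.0313]
tool_rot: [0.0, -0.0, 1.0, 0.0]
contact_force: [3.5, -1.0, 0.9]
gripper_width: 0.699
grasp_force: 1.4
t: 5.0
eef_pos: [0.6204, -0.1411, 0.0309]
tool_rot: [-0.001, 0.0, 1.0, 0.0]
contact_force: [0.2, 0.4, 0.5]
gripper_width: 0.703
grasp_force: 0.0
```

View pics/c2.png

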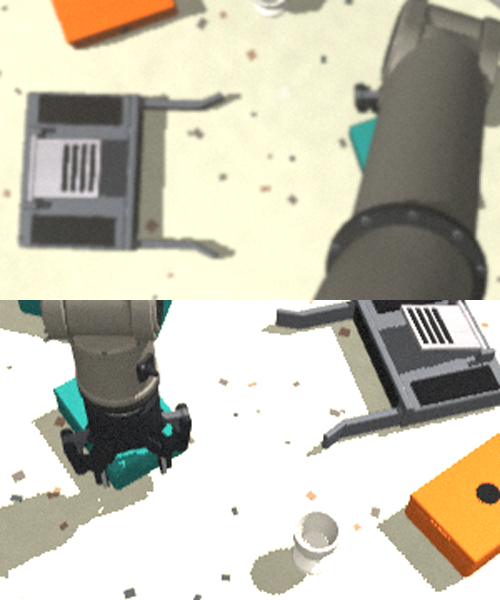

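```bash
python3 -m inch '[[-0.03,0,0,0],[0,0,-0.045,0],[0,0,-0.045,0],[0,0,-0.04,0],[0.029,-0.034,0,0],[0.029,-0.034,0,0],[0.029,-0.034,0,0],[0.029,-0.034,0,0],[0,0,0,0]]' 0.085; python3 -m inch '[[0,0,0,8.2],[0,0,0,8.2],[0,0,0,8.2],[0,0,0,8.2],[0,0,0,8.2],[0,0,0,8.2],[0,0,0,8.2],[0,0,0,8.2],[0,0,0,8.2],[0,0,0,8.2],[0,0,0,8]]'; python3 - <<'E'
from h import *
c=bot.read_camera("top")["color"]; cv2.imwrite("pics/top2.png",c[:,:,::-1])
a=cv2.imread("pics/top2.png")[170:320,250:500]
cv2.imwrite("pics/c3.png",cv2.resize(cv2.convertScaleAbs(a,alpha=1.6,beta=15),(800,480),interpolation=cv2.INTER_CUBIC))
E
```

```text
t: 6.0
eef_pos: [0.5305, -0.2839, 0.1612]
tool_rot: [-0.002, 0.005, 1.0, -0.001]
contact_force: [0.5, -1.1, -0.0]
gripper_width: 0.993
grasp_force: 0.0
t: 7.1
eef_pos: [0.5364, -0.2765, 0.1609]
tool_rot: [-0.001, 0.709, 0.705, -0.0]
contact_force: [0.7, -0.3, -0.8]
gripper_width: 0.993
grasp_force: 0.0
```

View pics/c3.png

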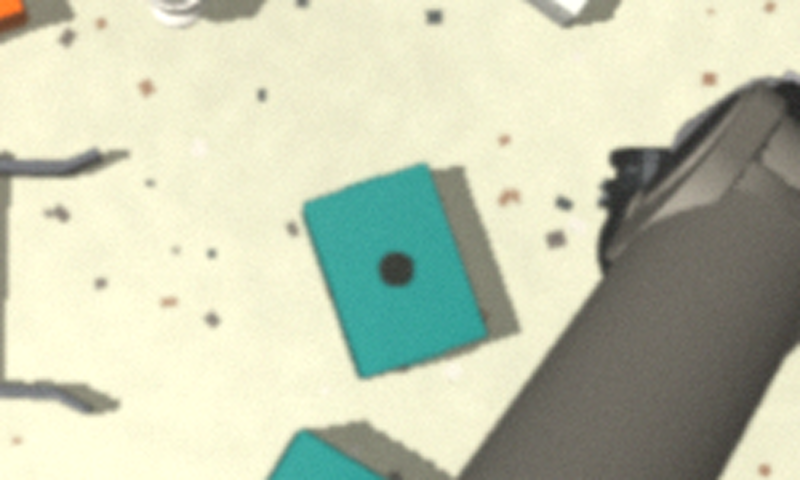

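The box moved towards -x but is still turned; its corners are at crop (303,204), (428,164), (488,334) and (362,378).

```bash
cat >> h.py <<'E'
def box(px):
    c=bot.read_camera("top"); B=world(c,px,.048); l=B[0]-B[3]+B[1]-B[2]
    print("ctr",B.mean(0).round(4),"yaw",np.degrees(np.arctan2(l[1],l[0])).round(1),"\n",B.round(4))
E
python3 - <<'E'
from h import *
box(np.array([(303,204),(428,164),(488,334),(362,378)])/3.2+[249.7,169.7])
E
```

```text
ctr [ 0.5451 -0.1404  0.048 ] yaw 19.5 
 [[ 0.593  -0.0709  0.048 ]
 [ 0.6252 -0.1646  0.048 ]
 [ 0.4981 -0.2099  0.048 ]
 [ 0.4639 -0.1164  0.048 ]]
```

```bash
python3 -m inch '[[0.016,0.016,0,0],[0,0,0.045,0],[0,0,0.045,0],[0,0,0.041,0],[0,0,0,0]]' && python3 -m inch '[[0.025,0,0,0],[0.01,0,0,0],[0.01,0,0,0],[0.01,0,0,0],[0.01,0,0,0],[0.01,0,0,0],[0.01,0,0,0],[0.01,0,0,0],[0.01,0,0,0],[0.01,0,0,0],[0.01,0,0,0],[0.01,0,0,0]]'; python3 -m inch '[[0.01,0,0,0],[0.01,0,0,0],[0.01,0,0,0],[0,0,0,0]]';  python3 - <<'E'
from h import *
c=bot.read_camera("top")["color"]; cv2.imwrite("pics/top3.png",c[:,:,::-1])
a=cv2.imread("pics/top3.png")[170:320,170:420]
cv2.imwrite("pics/c4.png",cv2.resize(cv2.convertScaleAbs(a,alpha=1.6,beta=15),(800,480),interpolation=cv2.INTER_CUBIC))
E
```

```text
t: 7.7
eef_pos: [0.5488, -0.2585, 0.0252]
tool_rot: [-0.005, 0.706, 0.709, -0.002]
contact_force: [-1.6, 0.9, 0.6]
gripper_width: 0.996
grasp_force: 0.0
t: 8.9
eef_pos: [0.5525, -0.1251, 0.0303]
tool_rot: [0.0, 0.707, 0.707, 0.0]
contact_force: [-0.8, -1.8, -0.8]
gripper_width: 0.999
grasp_force: 0.7
t: 9.3
eef_pos: [0.5526, -0.0936, 0.0301]
tool_rot: [-0.001, 0.706, 0.708, 0.0]
contact_force: [-0.2, -0.1, 0.6]
gripper_width: 0.995
grasp_force: 0.0
```

View pics/c4.png

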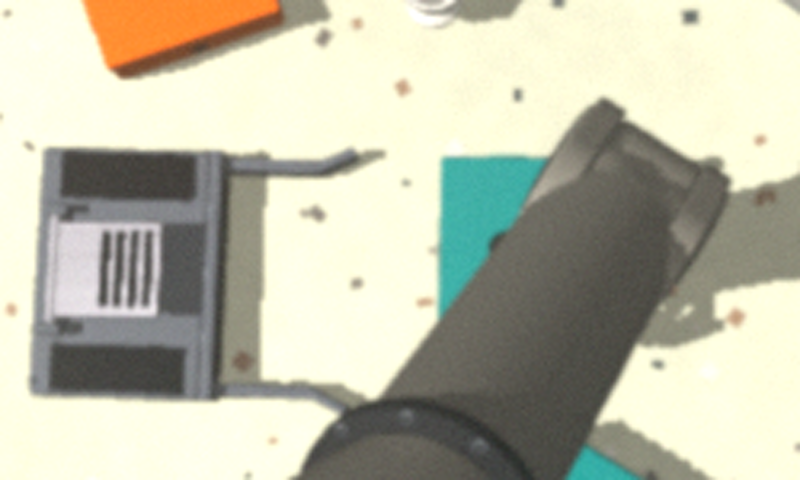

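The box is now square: its near-dock edge runs crop (443,157)-(439,310), parallel to the wall.

```bash
python3 - <<'E'
from h import *
c=bot.read_camera("top")
w=world(c,np.array([(443,157),(439,310)])/3.2+169.7,.048); print(w.round(4)); d=w[0]-w[1]; print(np.degrees(np.arctan2(d[1],d[0])), w[0,0]-.07)
print(bot.get_obs()['eef_pos'])
E
```

```text
[[0.627  0.0168 0.048 ]
 [0.5118 0.0172 0.048 ]]
-0.23695040780031054 0.5569865460580739
[ 0.5524536  -0.09537079  0.03027024]
```

```bash
python3 -m inch '[[-0.03,0,0,0],[0,0,-0.045,0],[0,0,-0.045,0],[0,0,-0.04,0],[0,0,0,-8.2],[0,0,0,-8.2],[0,0,0,-8.2],[0,0,0,-8.2],[0,0,0,-8.2],[0,0,0,-8.2],[0,0,0,-8.2],[0,0,0,-8.2]]' 0.05; python3 -m inch '[[0,0,0,-8.2],[0,0,0,-8.2],[0,0,0,-8],[-0.028,0.023,0,0],[-0.028,0.023,0,0],[-0.028,0.023,0,0],[-0.028,0.023,0,0],[0,0,0,0],[0,0,0,0]]'
```

```text
t: 10.6
eef_pos: [0.5521, -0.1265, 0.1603]
tool_rot: [-0.0, 0.209, 0.978, -0.0]
contact_force: [-1.0, 0.5, -0.1]
gripper_width: 0.587
grasp_force: 0.0
t: 11.5
eef_pos: [0.6644, -0.0338, 0.1597]
tool_rot: [-0.0, -0.001, 1.0, -0.0]
contact_force: [0.5, -0.5, 0.7]
gripper_width: 0.586
grasp_force: 0.0
```

```bash
python3 -m inch '[[0,0,0.045,0],[0,0,0.045,0],[0,0,0.04,0],[0.008,0,0,0],[0.008,0,0,0],[0.008,0,0,0],[0.008,0,0,0],[0.008,0,0,0],[0.008,0,0,0],[0,0,0,0]]'; python3 -m inch '[[-0.03,0,0,0],[0,0,-0.045,0],[0,0,-0.045,0],[0,0,-0.04,0],[0.026,-0.025,0,0],[0.026,-0.025,0,0],[0.026,-0.025,0,0],[0.026,-0.025,0,0],[0,0,0,8.2],[0,0,0,8.2],[0,0,0,8.2],[0,0,0,8.2]]' 0.085; python3 -m inch '[[0,0,0,8.2],[0,0,0,8.2],[0,0,0,8.2],[0,0,0,8.2],[0,0,0,8.2],[0,0,0,8.2],[0,0,0,8],[0,0,0,0]]';python3 - <<'E'
from h import *
c=bot.read_camera("top")["color"]; cv2.imwrite("pics/top4.png",c[:,:,::-1])
a=cv2.imread("pics/top4.png")[170:320,170:420]
cv2.imwrite("pics/c5.png",cv2.resize(cv2.convertScaleAbs(a,alpha=1.6,beta=15),(800,480),interpolation=cv2.INTER_CUBIC))
E
```

```text
t: 12.5
eef_pos: [0.6153, -0.0339, 0.0309]
tool_rot: [-0.0, -0.0, 1.0, 0.0]
contact_force: [-0.2, -0.3, -0.8]
gripper_width: 0.581
grasp_force: 0.0
t: 13.7
eef_pos: [0.5417, -0.1338, 0.16]
tool_rot: [-0.001, 0.285, 0.958, 0.0]
contact_force: [-0.1, -0.4, 0.1]
gripper_width: 0.997
grasp_force: 0.0
t: 14.5
eef_pos: [0.5419, -0.1335, 0.1598]
tool_rot: [-0.001, 0.707, 0.707, -0.001]
contact_force: [0.2, 0.1, 0.5]
gripper_width: 0.995
grasp_force: 0.0
```

View pics/c5.png

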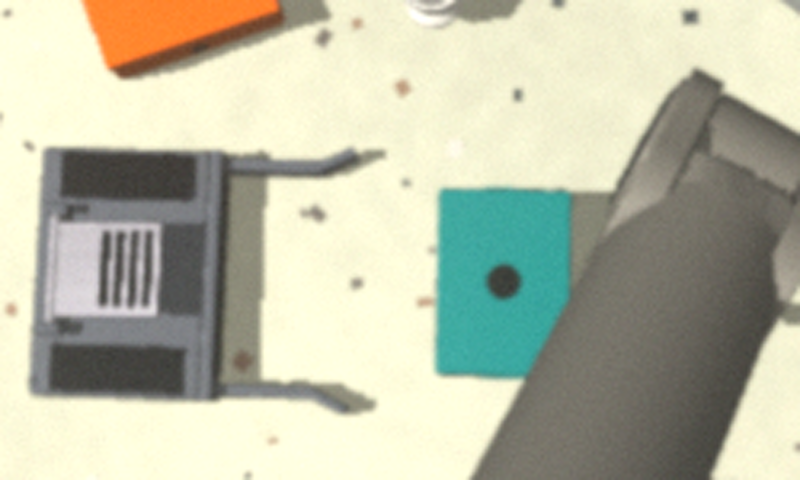

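The box edge runs crop (440,189)-(437,374) with its lid dot at (503,282), so it is square and lined up with the bay.

```bash
python3 - <<'E'
from h import *
c=bot.read_camera("top")
w=world(c,np.array([(440,189),(437,374),(503,282)])/3.2+169.7,.048); print(w.round(4), w[:2].mean(0))
E
```

```text
[[ 0.6026  0.0185  0.048 ]
 [ 0.4643  0.0177  0.048 ]
 [ 0.5336 -0.03    0.048 ]] [0.53348359 0.01809041 0.048     ]
```

```bash
python3 -m inch '[[0,-0.007,0.045,0],[0,0,0.045,0],[0,0,0.042,0],[0.025,0,0,0],[0.01,0,0,0],[0.01,0,0,0],[0.01,0,0,0],[0.01,0,0,0],[0.01,0,0,0],[0.01,0,0,0],[0.01,0,0,0],[0.01,0,0,0]]'; python3 -m inch '[[0.01,0,0,0],[0.01,0,0,0],[0.01,0,0,0],[0.01,0,0,0],[0.01,0,0,0],[0.01,0,0,0],[0.01,0,0,0],[0.005,0,0,0],[0,0,0,0]]'
```

```text
t: 15.8
eef_pos: [0.5355, -0.0282, 0.0284]
tool_rot: [0.0, 0.707, 0.707, 0.0]
contact_force: [0.6, -3.0, 1.5]
gripper_width: 0.999
grasp_force: 1.1
t: 16.7
eef_pos: [0.5352, 0.0476, 0.0281]
tool_rot: [-0.0, 0.706, 0.708, 0.0]
contact_force: [-0.7, -0.4, 0.9]
gripper_width: 0.999
grasp_force: 0.0
```

Now the last ~24 mm slowly, watching the force.

```bash
python3 -m inch '[[0.005,0,0,0],[0.005,0,0,0],[0.005,0,0,0],[0.003,0,0,0],[0.002,0,0,0]]'; python3 -m inch '[[0.002,0,0,0],[0.002,0,0,0]]';  python3 -m inch '[[0.002,0,0,0],[0,0,0,0]]'
```

```text
t: 17.2
eef_pos: [0.5353, 0.0664, 0.0282]
tool_rot: [-0.0, 0.707, 0.707, -0.0]
contact_force: [-0.9, -2.2, -0.7]
gripper_width: 0.992
grasp_force: 0.6
t: 17.4
eef_pos: [0.5353, 0.0701, 0.0283]
tool_rot: [-0.0, 0.707, 0.707, -0.0]
contact_force: [0.3, -1.4, -0.3]
gripper_width: 0.994
grasp_force: 0.5
t: 17.6
eef_pos: [0.5352, 0.0713, 0.0283]
tool_rot: [0.0, 0.707, 0.707, -0.0]
contact_force: [-0.8, -3.7, 0.4]
gripper_width: 1.0
grasp_force: 1.8
```

```bash
python3 -m inch '[[0.0015,0,0,0],[0,0,0,0]]'; python3 -m inch '[[0.0015,0,0,0],[0,0,0,0]]';  python3 -m inch '[[0.002,0,0,0],[0,0,0,0]]'
```

```text
t: 17.8
eef_pos: [0.535, 0.0714, 0.0283]
tool_rot: [0.001, 0.708, 0.706, -0.001]
contact_force: [-0.7, -6.0, 0.2]
gripper_width: 0.994
grasp_force: 3.4
t: 18.0
eef_pos: [0.5348, 0.0716, 0.0283]
tool_rot: [0.001, 0.709, 0.706, -0.001]
contact_force: [-1.2, -10.1, 1.8]
gripper_width: 0.993
grasp_force: 4.9
t: 18.2
eef_pos: [0.5345, 0.0717, 0.0283]
tool_rot: [0.002, 0.709, 0.705, -0.002]
contact_force: [-2.1, -13.9, 2.3]
gripper_width: 0.994
grasp_force: 7.0
```

```bash
python3 -m inch '[[-0.01,0,0,0],[-0.035,0,0,0],[0,0,-0.045,0],[0,0,-0.045,0],[0,0,-0.045,0],[0,0,0,0]]' 0; python3 - <<'E'
from h import *
f=lambda a:cv2.resize(cv2.convertScaleAbs(a[:,:,::-1],alpha=1.6,beta=15),(800,300*0+290),interpolation=cv2.INTER_CUBIC)
a=bot.read_camera("top")["color"][190:310,165:330]; b=bot.read_camera("scene")["color"][150:290,340:510]
r=lambda a,s:cv2.resize(cv2.convertScaleAbs(np.ascontiguousarray(a[:,:,::-1]),alpha=1.6,beta=15),None,fx=s,fy=s,interpolation=cv2.INTER_CUBIC)
A=r(a,2.4);B=r(b,2.057)[:288]; cv2.imwrite("pics/c6.png",np.hstack([A,B]))
E
```

```text
t: 18.8
eef_pos: [0.5392, 0.0325, 0.1687]
tool_rot: [0.002, 0.707, 0.707, 0.005]
contact_force: [0.5, -0.1, -1.0]
gripper_width: 0.003
grasp_force: 0.0
```

View pics/c6.png

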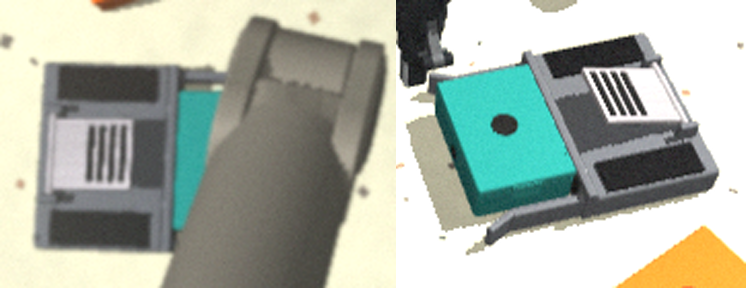

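The box sits docked against the back wall: in the top half its left edge is flush at crop x≈175, and in the scene half it lies between the fences. Next is the pedal.

```bash
python3 -m inch '[[0.0435,-0.004,0,0],[0.0435,0,0,0],[0.0435,0,0,0],[0.0435,0,0,0],[0.0435,0,0,0],[0,0,0.04,0],[0,0,0.03,0],[0,0,0,0]]'; python3 -m inch '[[0,0,0.005,0],[0,0,0.005,0],[0,0,0.005,0],[0,0,0,0]]'
```

```text
t: 19.7
eef_pos: [0.5272, 0.2488, 0.0882]
tool_rot: [-0.001, 0.706, 0.708, -0.005]
contact_force: [0.2, -0.6, 0.7]
gripper_width: 0.004
grasp_force: 0.0
t: 20.1
eef_pos: [0.5322, 0.2496, 0.079]
tool_rot: [0.0, 0.707, 0.707, 0.001]
contact_force: [-0.3, 0.3, 3.6]
gripper_width: 0.002
grasp_force: 1.9
```

```bash
python3 -m inch '[[0,0,0.005,0],[0,0,0.005,0],[0,0,0,0]]'; python3 -m inch '[[0,0,0.005,0],[0,0,0.003,0],[0,0,0,0]]'; python3 -m inch '[[0,0,0.004,0],[0,0,0,0]]'
```

```text
t: 20.4
eef_pos: [0.5325, 0.2488, 0.0692]
tool_rot: [0.001, 0.707, 0.707, 0.001]
contact_force: [0.5, -1.6, 7.1]
gripper_width: 0.002
grasp_force: 3.1
t: 20.7
eef_pos: [0.5327, 0.2482, 0.0615]
tool_rot: [0.001, 0.708, 0.707, 0.001]
contact_force: [-1.3, -3.4, 8.8]
gripper_width: 0.002
grasp_force: 4.2
t: 20.9
eef_pos: [0.5328, 0.248, 0.0598]
tool_rot: [-0.0, 0.708, 0.706, 0.001]
contact_force: [-5.9, -6.6, 29.3]
gripper_width: -0.0
grasp_force: 14.3
```

The force jumped to 29 N at z=0.060, so the pedal is at its stop. Now I'll release it and retreat.

```bash
python3 -m inch '[[0,0,-0.01,0],[0,0,-0.01,0],[0,0,-0.01,0],[0,0,-0.03,0],[0,0,-0.045,0],[0,0,-0.045,0],[0.04,0,0,0],[0.04,0,0,0],[0.04,0,0,0],[0,0,0,0],[0,0,0,0]]'; python3 - <<'E'
from h import *
r=lambda a,s:cv2.resize(cv2.convertScaleAbs(np.ascontiguousarray(a[:,:,::-1]),alpha=1.5,beta=10),None,fx=s,fy=s,interpolation=cv2.INTER_CUBIC)
a=bot.read_camera("top")["color"]; b=bot.read_camera("scene")["color"]
A=r(a[130:360,120:520],1); B=r(b[80:360,80:540],.87)
cv2.imwrite("pics/c7.png",np.hstack([cv2.resize(A,(400,230)),cv2.resize(B,(400,230))]))
cv2.imwrite("pics/c7.png",np.vstack([cv2.imread("pics/c7.png"),np.hstack([cv2.resize(r(a[190:310,165:330],1),(400,290)),cv2.resize(r(b[150:290,340:510],1),(400,290))])]))
E
```

```text
t: 22.0
eef_pos: [0.5306, 0.3701, 0.2058]
tool_rot: [0.0, 0.706, 0.708, -0.001]
contact_force: [0.7, -1.0, 0.2]
gripper_width: 0.001
grasp_force: 0.0
```

View pics/c7.png

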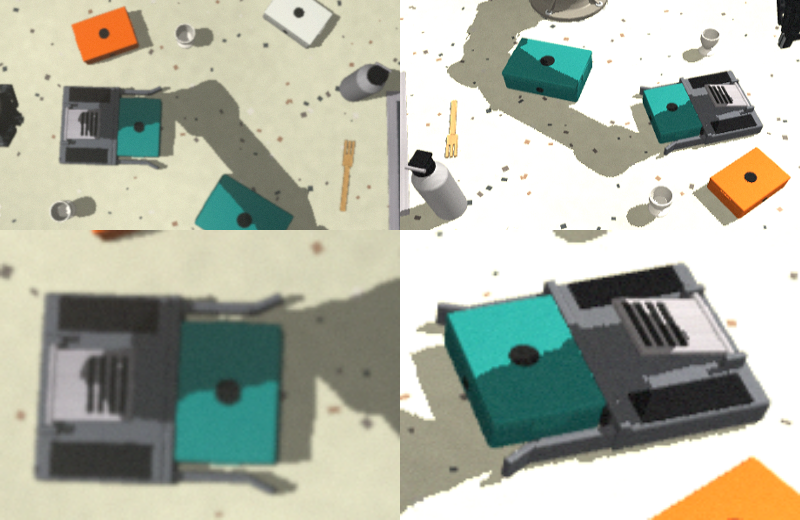

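The box is flush against the wall between the fences, and the pedal is back up. The cups, bottle and fork are where they were, and the arm is clear.

```bash
python3 -c "
from station import bot;print(bot.hand_in())"
```

```text
the job is handed in; nothing more can be done
None
```

I handed the job in at about 22 s: the small teal box is docked flush against the strip, and the pedal was pressed to its stop (29 N) and sprang back up; in the final pictures the cups, bottle and fork look undisturbed.

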